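# Snap the food tub's lid shut all round

### The job

The lid of the food tub is only laid on: its four rim sections stand up. Press round the rim with the fingertips, section by section, until all four have snapped down flush. Only press: the tub stays standing where it is and is not lifted or tipped, and the lemon, the cork-lidded jar and the mug are left alone.

Things in the scene. Friction and masses are not known exactly. Their poses are not given: they have to be found in the camera images.
- tub: round glass food tub, 123 mm across and 60 mm high, heavy with its contents (roughly 1 to 1.8 kg), standing loose on the worktop, with a round white snap lid 142 mm across. Origin: centre of the underside, z up. A quarter of the lid (a 'section') is hinged along each edge of its middle panel, towards the tub's +x, +y, -x and -y. All shut, the lid top is level, 68 mm above the underside
- lid_centre (a point): middle of the lid's fixed square panel, on its top, 68 mm above the worktop (a 1 mm vent button stands on it); the panel is 56 mm square. Wall cupboards hang 0.52 m above the worktop from about 0.62 m ahead of the robot, closer towards the left: keep the wrist low and drawn back when swinging across
- section0 (a joint): angle (rad) by which the lid section on the tub's +x side has been pressed down: 0 standing fully up, 0.34 snapped shut and flush. Let go below 0.21 it springs up again; past 0.21 it snaps down by itself and stays; the hinge line is the edge of the square panel, 28 mm from the tub's axis, and the rim's rounded edge reaches 71 mm from the axis
- pad0 (a point): the place to press on section0: on its top, in the middle of its width, between two fine ribs, 57 mm from the tub's axis (29 mm outward of the hinge line). With the section up it is about 10 mm above its shut height of 68 mm over the worktop; pressing straight down here takes about 7 N, falling as it goes down, and the section then stops hard at flush
- section1 (a joint): angle (rad) by which the lid section on the tub's +y side has been pressed down: 0 standing fully up, 0.34 snapped shut and flush. Let go below 0.21 it springs up again; past 0.21 it snaps down by itself and stays; the hinge line is the edge of the square panel, 28 mm from the tub's axis, and the rim's rounded edge reaches 71 mm from the axis
- pad1 (a point): the place to press on section1: on its top, in the middle of its width, between two fine ribs, 57 mm from the tub's axis (29 mm outward of the hinge line). With the section up it is about 10 mm above its shut height of 68 mm over the worktop; pressing straight down here takes about 7 N, falling as it goes down, and the section then stops hard at flush
- section2 (a joint): angle (rad) by which the lid section on the tub's -x side has been pressed down: 0 standing fully up, 0.34 snapped shut and flush. Let go below 0.21 it springs up again; past 0.21 it snaps down by itself and stays; the hinge line is the edge of the square panel, 28 mm from the tub's axis, and the rim's rounded edge reaches 71 mm from the axis
- pad2 (a point): the place to press on section2: on its top, in the middle of its width, between two fine ribs, 57 mm from the tub's axis (29 mm outward of the hinge line). With the section up it is about 10 mm above its shut height of 68 mm over the worktop; pressing straight down here takes about 7 N, falling as it goes down, and the section then stops hard at flush
- section3 (a joint): angle (rad) by which the lid section on the tub's -y side has been pressed down: 0 standing fully up, 0.34 snapped shut and flush. Let go below 0.21 it springs up again; past 0.21 it snaps down by itself and stays; the hinge line is the edge of the square panel, 28 mm from the tub's axis, and the rim's rounded edge reaches 71 mm from the axis
- pad3 (a point): the place to press on section3: on its top, in the middle of its width, between two fine ribs, 57 mm from the tub's axis (29 mm outward of the hinge line). With the section up it is about 10 mm above its shut height of 68 mm over the worktop; pressing straight down here takes about 7 N, falling as it goes down, and the section then stops hard at flush
- lemon: yellow lemon, 71x53x51 mm, loose; a bystander. Origin: underside
- cork_jar: short dark jar with a cork lid and knob, 66 mm across, 75 mm high, loose; a bystander. Origin: centre of the underside
- mug: pale mug, 88 mm across, 95 mm high, handle to one side (127 mm with it), loose; a bystander. Origin: underside

How it is judged:
By the outcome, as a careful person would: the job done as asked, in the order asked, and still so for the second after the job is handed in, with the robot touching nothing.
It also fails if it takes over 42 s, if anything falls off the work surface, if the arm or the gripper's body presses on something with over 40 N, if the wrist force passes 120 N, or if a joint passes its speed limit or range.

### The arm

A 6-joint arm with a two-finger parallel gripper is mounted at the origin on a cart in front of the work surface, level with it; the furniture and walls round the work are solid. World frame = base frame: x ahead of the robot, y to its left, z up, the work surface at z = 0. Lengths are in m, angles in degrees, forces in N, time in s.
With the tool pointing down it reaches from about 0.4 to 0.825 m from the base axis. Payload 7 kg.
Tool frame: the origin (TCP) lies at the very end of the fingers, on their centre line; the grasp point (between the pads) lies 19 mm behind it (ctrl.hold_point_z is the distance from the TCP to the grasp point, in m); z points along the fingers, y is the line along which they close (so a half turn about z gives the same grasp; the last joint's range is limited). The gripper opens to 88 mm and grips with 3 to 60 N. Pads are 19 mm wide; open, the fingers measure 130 mm over their backs; the gripper's body (78 mm by 193 mm) begins 47 mm behind the grasp point.
Start: joints at [-50.3, 20.546, 0.682, 0, -70.136, -16.507], TCP at [0.266, -0.62, 0.227] pointing down, gripper open.
Joint ranges: [-176.03, 176.03], [-82.01, 121.73], [-58.28, 71.71], [-173.87, 95.51], [-174.79, -0.11], [-173.66, 173.66]. Speed limits (degrees/s): [136.94, 136.94, 172.46, 180, 180, 180].

### API

Orientations are given as [roll, pitch, yaw] about the fixed x, y, z axes, in that order (R = Rz(yaw) Ry(pitch) Rx(roll)).
In Python, from plant import sensors, viewer, workorder, ctrl gives the robot as it stands.
- The arm moves only by the shell command python3 -m pendant 'ROWS'. ROWS is JSON, a list of rows, each a list of 3 entries, a list of its own where there are three numbers: the opening, from -1 (shut) to 1 (fully open), so that 0 is half open, then the shift along the tool's x, y, z in m, then the turn, a rotation vector about the tool's x, y, z in degrees. A call has 1 to 10 rows; each row is the pose to reach, as a shift and turn from the pose commanded when the call began, along the tool's axes at that moment; what a row does not reach only later rows make up. A row lasts 1/12 s, in which the tool goes at most 41.7 mm and 7.16 degrees, less where a joint would pass 70% of its speed; a pose out of reach is approached as far as the arm can. A call with a gripper value outside its range is refused whole. The fingers move at their own pace and stop on an object; the grip force is fixed at half the most. Time passes only in rows, so rows that repeat a pose let the fingers close. It gives the time, the measured TCP pose, the force, the opening and the grip force at its end, in the units of the state.
- sensors.get_obs(): the state, without advancing time (a new reading comes with each control period).
- viewer.snapshot(name): name is "side" or "top" or "wrist"; returns the picture (400x640x3 uint8, red, green, blue); there is no depth.
- viewer.camera_params(name): a dict with "fx", "fy", "cx", "cy" (pixels), "dist" ([k1, k2, p1, p2, k3] as OpenCV has them; the pictures are not rectified), "extrinsics" (4x4, takes a point from world to camera coordinates). Camera axes: x right, y up, looking along -z (the intrinsics and any distortion apply to the point x, -y, -z); pixel columns grow to the right and rows downward; lengths in m; the calibration is good to about 2 mm. A picture is of the moment at which its call begins: read the wrist's pose just before it. camera_params takes no time and is no camera call; for the wrist camera it gives the pose at the moment of the call.
- workorder.close_job(): hands the job in; it is judged then, once.
The state is a dict: "clock": time; "joint_pos": joint angles; "qvel": joint speeds; "tau": joint torques, N m; "tool_pos": TCP position; "orientation": TCP orientation; "force": force on the tool from outside, world axes, zero at the start; "moment": the same for the moment, N m; "opening": finger opening in m; "gripper_force": force on a finger pad.
Only numpy, scipy, OpenCV 4.12 (cv2) and the standard library are available. Lean on these libraries where they do the work, as an engineer would, in place of code of your own. Each camera call takes 0.05 s, during which the arm holds its last target. There are 200 camera calls.

## Working session

There is one attempt and no reset: what is moved stays moved. The work goes in short steps, Python scripts to look and compute and a shell command to move; the robot and the scene stay as the last step left them, time stands still between calls to the robot, and variables do not carry over. Pictures are saved under pics/ and viewed, at most 10 in all, crops included, and the job is handed in when it is done.

```bash
mkdir -p pics
python3 - <<'E'
from plant import sensors, viewer
import cv2,numpy as np
for n in("top","side"):
    cv2.imwrite(f"pics/{n}0.png",viewer.snapshot(n)[:,:,::-1])
    p=viewer.camera_params(n);print(n,p['fx'],p['cx'],p['cy'],p['dist']);print(np.round(p['extrinsics'],3))
o=sensors.get_obs();print(o['clock'],o['tool_pos'],o['orientation'],o['force'],o['opening'])
E
```

```text
top 412.31788382263807 314.21012103543154 205.54689844865212 [0.0234622 0.        0.        0.        0.       ]
[[-0.021 -1.    -0.005  0.279]
 [ 0.991 -0.021  0.135 -0.464]
 [-0.135 -0.002  0.991 -0.877]
 [ 0.     0.     0.     1.   ]]
side 403.81347783379226 318.201083759824 198.6983175083386 [-0.0546055  0.         0.         0.         0.       ]
[[ 0.931  0.365  0.012 -0.533]
 [-0.33   0.826  0.458 -0.092]
 [ 0.157 -0.43   0.889 -0.889]
 [ 0.     0.     0.     1.   ]]
0.1 [ 0.26561221 -0.62004555  0.22573508] [ 1.79914622e+02 -7.80086373e-03 -1.56814385e+02] [ 0.49403921 -0.57894142  0.17788045] 0.08740267328225453
```

View pics/top0.png

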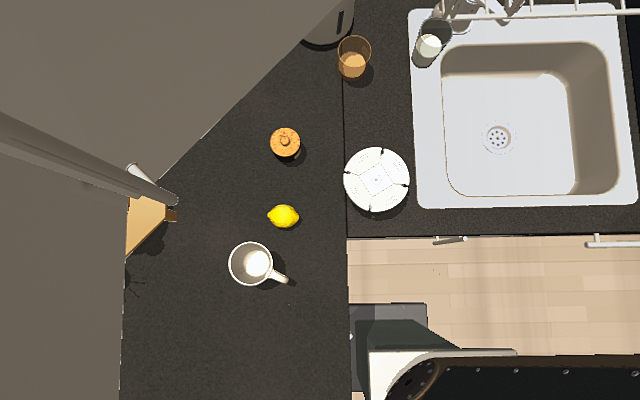

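View pics/side0.png

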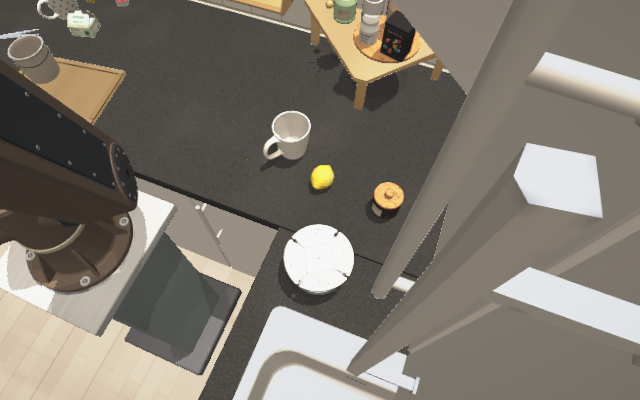

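The top view shows the lid at about (376,180) and the side view shows it at about (318,259). Both show the panel square rotated. I'll enlarge the lid and triangulate it.

```bash
cat > h.py <<'E'
import cv2,numpy as np
from plant import sensors,viewer
def K(p): return np.array([[p['fx'],0,p['cx']],[0,p['fy'],p['cy']],[0,0,1.]])
def onplane(p,uv,z):
    x,y=cv2.undistortPoints(np.array([[uv]],float),K(p),np.array(p['dist']))[0,0]
    E=np.array(p['extrinsics']);R=E[:3,:3];c=-R.T@E[:3,3];d=R.T@np.array([x,-y,-1])
    return c+d*(z-c[2])/d[2]
def proj(p,P):
    E=np.array(p['extrinsics']);q=(E[:3,:3]@np.atleast_2d(P).T).T+E[:3,3]
    return cv2.projectPoints(q*[1,-1,-1],np.zeros(3),np.zeros(3),K(p),np.array(p['dist']))[0][:,0]
E
python3 - <<'E'
from h import *
a=cv2.imread('pics/top0.png')[140:220,335:415];b=cv2.imread('pics/side0.png')[220:300,278:358]
cv2.imwrite('pics/c0.png',np.hstack([cv2.resize(i,(400,400),interpolation=cv2.INTER_CUBIC) for i in(a,b)]))
for n,uv in(("top",(376,180)),("side",(318.5,258.5))):
    print(n,onplane(viewer.camera_params(n),uv,.068))
p=viewer.camera_params("top")
for n,uv,z in(("lemon",(283,216),.025),("jar",(285,142),.07),("mug",(250,262),.095)):print(n,onplane(p,uv,z))
E
```

```text
top [0.5174461  0.13651493 0.068     ]
side [0.51871269 0.13626482 0.068     ]
lemon [0.44923719 0.33905224 0.025     ]
jar [0.60462924 0.32950282 0.07      ]
mug [0.34968805 0.4009091  0.095     ]
```

View pics/c0.png

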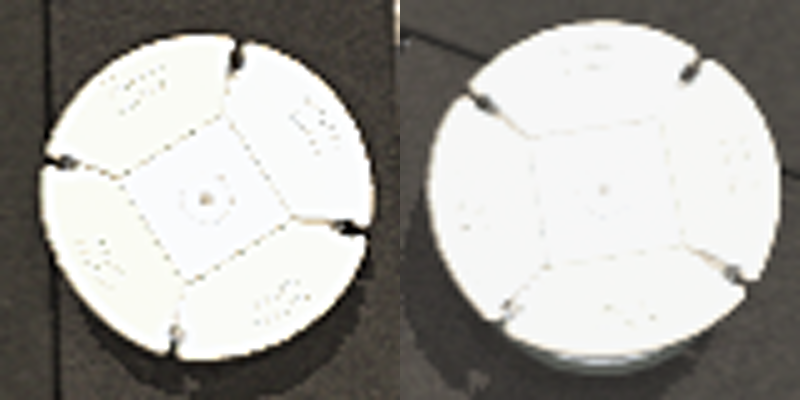

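The crops show the vent button at crop (206,199) in the top half. The panel corners there are (225,117), (293,216), (190,282) and (120,178). Next: yaw, pad positions and the move in tool axes.

```bash
cat >> h.py <<'E'
from scipy.spatial.transform import Rotation as Ro
def rel(P,yaw=None):
    """shift (m) and z-turn (deg) in tool axes from present pose to TCP at P, tool down, tool yaw (mod 180)"""
    o=sensors.get_obs();R=Ro.from_euler('xyz',o['orientation'],degrees=True)
    s=R.inv().apply(np.array(P)-o['tool_pos']);t=None
    if yaw is not None:
        t=[(R.inv()*Ro.from_euler('xyz',[180,0,y],degrees=True)).as_rotvec(degrees=True).round(1) for y in(yaw,yaw+180)]
    return s.round(4),t
E
python3 - <<'E'
from h import *
S=[]
for n,o,c in(("top",(335,140),[(225,117),(293,216),(190,282),(120,178)]),("side",(278,220),[(130,135),(258,118),(285,243),(145,265)])):
    p=viewer.camera_params(n)
    W=np.array([onplane(p,[o[i]+(q[i]+.5)/5-.5 for i in(0,1)],.068)[:2] for q in c])
    m=W.mean(0);d=W-m;a=np.degrees(np.arctan2(d[:,1],d[:,0]))
    print(n,m.round(4),np.linalg.norm(d,axis=1).round(4),((a-45)%90).round(1))
    S.append((a-45)%90)
y=np.mean(S);print('yaw mod 90',y)
print(rel([.518,.1365,.15],y))
print(rel([.518,.1365,.15],y+90), sensors.get_obs()['joint_pos'])
E
```

```text
top [0.5192 0.1365] [0.0363 0.0373 0.0371 0.038 ] [30.4 31.7 31.5 30.5]
side [0.5179 0.1383] [0.0379 0.0375 0.0388 0.0391] [29.2 30.9 31.6 29.6]
yaw mod 90 30.673178442582895
(array([-0.5299,  0.596 ,  0.0766]), [array([-0.000e+00, -1.000e-01,  1.725e+02]), array([ 0.1, -0. , -7.5])])
(array([-0.5299,  0.596 ,  0.0766]), [array([ 0.1, -0.1, 82.5]), array([  0.1,   0.1, -97.5])]) [-5.03012407e+01  2.05848110e+01  6.37786103e-01 -1.78502725e-02
 -7.01370499e+01 -1.65070728e+01]
```

```bash
python3 -m pendant '[[-1,[-0.04,0.045,0],[0,0,0]],[-1,[-0.08,0.09,0],[0,0,0]],[-1,[-0.12,0.135,0],[0,0,0]],[-1,[-0.16,0.18,0],[0,0,0]],[-1,[-0.2,0.225,0],[0,0,0]],[-1,[-0.24,0.27,0],[0,0,0]],[-1,[-0.265,0.298,0],[0,0,0]],[-1,[-0.265,0.298,0],[0,0,0]]]'
python3 - <<'E'
from h import *
print(rel([.469,.108,.15],30.7))
E
```

```text
clock: 0.77
tool_pos: [0.3712, -0.3023, 0.2264]
orientation: [180.0, -0.0, -156.8]
force: [1.9, -0.2, 0.1]
opening: 0.0401
gripper_force: 0.0
(array([-0.2514,  0.3387,  0.0765]), [array([ -0. ,  -0. , 172.5]), array([ 0. , -0. , -7.5])])
```

```bash
python3 -m pendant '[[-1,[-0.025,0.034,0],[0,0,-1]],[-1,[-0.05,0.067,0],[0,0,-2]],[-1,[-0.075,0.101,0],[0,0,-3]],[-1,[-0.1,0.135,0.01],[0,0,-4]],[-1,[-0.125,0.168,0.02],[0,0,-5]],[-1,[-0.15,0.202,0.03],[0,0,-6]],[-1,[-0.175,0.236,0.04],[0,0,-7.5]],[-1,[-0.2,0.269,0.05],[0,0,-7.5]],[-1,[-0.225,0.303,0.06],[0,0,-7.5]],[-1,[-0.2514,0.3387,0.0765],[0,0,-7.5]]]' && python3 -m pendant '[[-1,[0,0,0],[0,0,0]],[-1,[0,0,0],[0,0,0]]]'
python3 - <<'E'
from h import *
p=viewer.camera_params("wrist");cv2.imwrite('pics/w1.png',viewer.snapshot("wrist")[:,:,::-1])
print(proj(p,[[.518,.137,.068]]),rel([.469,.108,.085],30.7))
for k in range(4):
    a=np.radians(30.7+90*k);print(k,proj(p,[.518+.057*np.cos(a),.137+.057*np.sin(a),.078]))
E
```

```text
clock: 1.6
tool_pos: [0.466, 0.0947, 0.1552]
orientation: [-180.0, 0.1, -149.3]
force: [1.3, -0.8, 1.6]
opening: 0.0005
gripper_force: 0.0
clock: 1.77
tool_pos: [0.4653, 0.0937, 0.1538]
orientation: [-180.0, -0.2, -149.1]
force: [0.1, -0.7, -0.5]
opening: 0.0005
gripper_force: 0.0
[[331.73039422 273.43681785]] (array([-0.0113,  0.0112,  0.0693]), [array([   0.2,   -0. , -179.9]), array([-0. , -0.1,  0.1])])
0 [[331.16595715 327.33695731]]
1 [[391.73182328 279.00010296]]
2 [[333.16278384 223.34970121]]
3 [[272.32882654 278.75966643]]
```

View pics/w1.png

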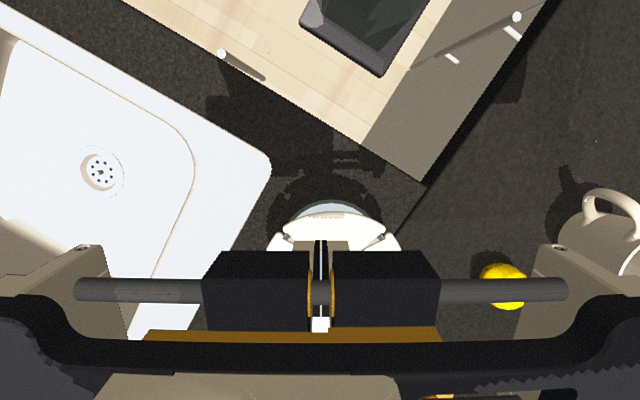

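The wrist view shows the lid's slits at about (287,240) and (379,238), symmetric about column 333. That matches my estimate of 332. Now I'll descend over the near pad.

```bash
python3 -m pendant '[[-1,[-0.0113,0.0112,0],[0,0,0]],[-1,[-0.0113,0.0112,0.03],[0,0,0]],[-1,[-0.0113,0.0112,0.06],[0,0,0]],[-1,[-0.0113,0.0112,0.066],[0,0,0]],[-1,[-0.0113,0.0112,0.066],[0,0,0]],[-1,[-0.0113,0.0112,0.066],[0,0,0]]]'
python3 - <<'E'
from h import *
print(rel([.469,.108,.070],30.7))
E
```

```text
clock: 2.32
tool_pos: [0.4702, 0.1072, 0.09]
orientation: [-180.0, 0.0, -149.3]
force: [-0.4, -0.1, 0.9]
opening: 0.0006
gripper_force: 0.0
(array([0.0006, 0.0014, 0.02  ]), [array([  0.,   0., 180.]), array([-0.,  0., -0.])])
```

```bash
python3 -m pendant '[[-1,[0.001,0.001,0.004],[0,0,0]],[-1,[0.001,0.001,0.008],[0,0,0]],[-1,[0.001,0.001,0.011],[0,0,0]],[-1,[0.001,0.001,0.013],[0,0,0]],[-1,[0.001,0.001,0.015],[0,0,0]],[-1,[0.001,0.001,0.017],[0,0,0]],[-1,[0.001,0.001,0.018],[0,0,0]],[-1,[0.001,0.001,0.018],[0,0,0]]]'
```

```text
clock: 2.98
tool_pos: [0.4685, 0.1081, 0.0708]
orientation: [180.0, 0.0, -149.3]
force: [-0.6, -0.5, 0.6]
opening: 0.0004
gripper_force: 0.0
```

```bash
python3 -m pendant '[[-1,[0,0,0.001],[0,0,0]],[-1,[0,0,0.002],[0,0,0]],[-1,[0,0,0.003],[0,0,0]],[-1,[0,0,0.0035],[0,0,0]],[-1,[0,0,0.0035],[0,0,0]]]'
python3 -m pendant '[[-1,[0,0,-0.01],[0,0,0]],[-1,[0,0,-0.04],[0,0,0]],[-1,[0,0,-0.04],[0,0,0]]]'
python3 - <<'E'
from h import *
cv2.imwrite('pics/t2.png',np.hstack([cv2.resize(i[:,:,::-1],(400,400),interpolation=cv2.INTER_CUBIC) for i in(viewer.snapshot('top')[140:220,335:415],viewer.snapshot('side')[220:300,278:358])]))
print(rel([.567,.166,.105],30.7))
E
```

```text
clock: 3.4
tool_pos: [0.4685, 0.1081, 0.0681]
orientation: [-180.0, 0.0, -149.3]
force: [-3.3, 0.1, 8.3]
opening: 0.0004
gripper_force: 3.8
clock: 3.65
tool_pos: [0.4707, 0.1091, 0.1115]
orientation: [-180.0, 0.3, -149.2]
force: [0.8, 0.2, 0.1]
opening: 0.0004
gripper_force: 0.0
(array([-0.1135, -0.0006,  0.0039]), [array([  0.3,  -0. , 180. ]), array([ 0. ,  0.2, -0. ])])
```

View pics/t2.png

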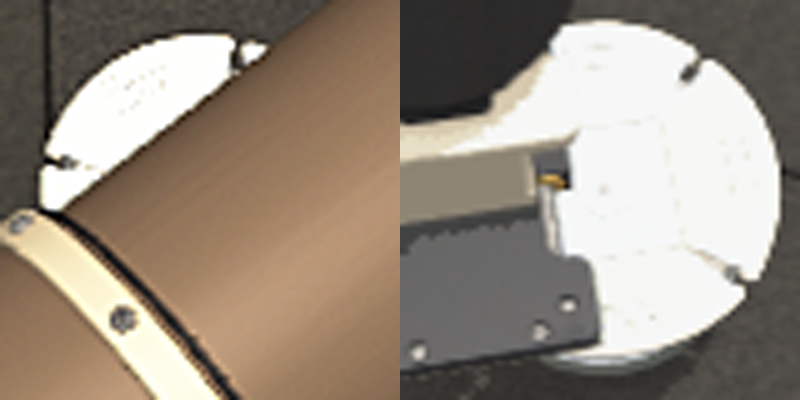

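The arm hides the pressed section. But contact came at z = 0.068 with 8 N, which is flush height, so it's shut, and the lid hasn't shifted. Next is the opposite pad.

```bash
python3 -m pendant '[[-1,[-0.035,0,0],[0,0,0]],[-1,[-0.07,0,0],[0,0,0]],[-1,[-0.1,0,0],[0,0,0]],[-1,[-0.113,0,0.005],[0,0,0]],[-1,[-0.113,0,0.013],[0,0,0]],[-1,[-0.113,0,0.019],[0,0,0]],[-1,[-0.113,0,0.019],[0,0,0]],[-1,[-0.113,0,0.019],[0,0,0]]]'
python3 - <<'E'
from h import *
print(rel([.567,.166,.068],30.7))
E
```

```text
clock: 4.42
tool_pos: [0.5642, 0.1648, 0.0877]
orientation: [180.0, -0.1, -149.3]
force: [1.1, 0.2, -1.2]
opening: 0.0004
gripper_force: 0.0
(array([-0.0031, -0.0004,  0.0197]), [array([ -0.2,  -0. , 180. ]), array([ 0. , -0.1, -0. ])])
```

```bash
python3 -m pendant '[[-1,[-0.003,0,0.004],[0,0,0]],[-1,[-0.003,0,0.008],[0,0,0]],[-1,[-0.003,0,0.011],[0,0,0]],[-1,[-0.003,0,0.013],[0,0,0]],[-1,[-0.003,0,0.015],[0,0,0]],[-1,[-0.003,0,0.017],[0,0,0]],[-1,[-0.003,0,0.018],[0,0,0]],[-1,[-0.003,0,0.019],[0,0,0]],[-1,[-0.003,0,0.0195],[0,0,0]],[-1,[-0.003,0,0.0195],[0,0,0]]]'
```

```text
clock: 5.25
tool_pos: [0.5677, 0.1669, 0.0686]
orientation: [180.0, -0.1, -149.3]
force: [0.6, -0.6, 0.4]
opening: 0.0003
gripper_force: 0.0
```

```bash
python3 -m pendant '[[-1,[0,0,0.0008],[0,0,0]],[-1,[0,0,0.0014],[0,0,0]],[-1,[0,0,0.0014],[0,0,0]]]'
python3 -m pendant '[[-1,[0,0,-0.01],[0,0,0]],[-1,[0,0,-0.035],[0,0,0]],[-1,[0,0,-0.035],[0,0,0]]]'
python3 - <<'E'
from h import *
print(sensors.get_obs()['joint_pos'].round(1))
for k in (1,3):
    a=np.radians(30.7+90*k);P=[.518+.057*np.cos(a),.137+.057*np.sin(a),.1];print(k,P,rel(P,120.7))
E
```

```text
clock: 5.5
tool_pos: [0.568, 0.1671, 0.0682]
orientation: [-180.0, -0.0, -149.3]
force: [-1.7, -0.6, 6.2]
opening: 0.0007
gripper_force: 2.4
clock: 5.75
tool_pos: [0.5704, 0.1682, 0.1071]
orientation: [-179.9, 0.3, -149.2]
force: [1.9, -0.4, 1.5]
opening: 0.0004
gripper_force: 0.0
[ 35.3  18.8 -18.9   0.1 -52.  -94.6]
1 [np.float64(0.4888990536790385), np.float64(0.18601157948102182), 0.1] (array([0.0609, 0.057 , 0.0067]), [array([ 0.2,  0.3, 90.1]), array([ -0.3,   0.2, -89.9])])
3 [np.float64(0.5471009463209615), np.float64(0.0879884205189782), 0.1] (array([ 0.061 , -0.057 ,  0.0068]), [array([ 0.2,  0.3, 90.1]), array([ -0.3,   0.2, -89.9])])
```

Contact at 0.068 again, so the second section is flush. I'll turn 90° and go to pad 1, on the left.

```bash
python3 -m pendant '[[-1,[0.01,0.01,0],[0,0,-7]],[-1,[0.02,0.02,0],[0,0,-14]],[-1,[0.03,0.03,0],[0,0,-21]],[-1,[0.04,0.04,0],[0,0,-28]],[-1,[0.05,0.05,0],[0,0,-35]],[-1,[0.061,0.057,0],[0,0,-42]],[-1,[0.061,0.057,0],[0,0,-49]],[-1,[0.061,0.057,0],[0,0,-56]],[-1,[0.061,0.057,0],[0,0,-63]],[-1,[0.061,0.057,0],[0,0,-70]]]'
python3 -m pendant '[[-1,[0,0,0],[0,0,-7]],[-1,[0,0,0],[0,0,-14]],[-1,[0,0,0.007],[0,0,-20]],[-1,[0,0,0.015],[0,0,-20]],[-1,[0,0,0.015],[0,0,-20]],[-1,[0,0,0.015],[0,0,-20]]]'
python3 - <<'E'
from h import *
print(rel([.4889,.186,.068],120.7))
E
```

```text
clock: 6.58
tool_pos: [0.4868, 0.1854, 0.1035]
orientation: [-179.9, 0.0, -78.9]
force: [-0.0, -0.2, -0.9]
opening: 0.0004
gripper_force: 0.0
clock: 7.08
tool_pos: [0.4863, 0.1848, 0.0874]
orientation: [179.9, -0.0, -59.5]
force: [0.4, 0.7, -0.5]
opening: 0.0003
gripper_force: 0.0
(array([ 0.0003, -0.0029,  0.0194]), [array([-0.000e+00, -1.000e-01,  1.798e+02]), array([ 0.1, -0. , -0.2])])
```

```bash
python3 -m pendant '[[-1,[0,-0.003,0.004],[0,0,0]],[-1,[0,-0.003,0.008],[0,0,0]],[-1,[0,-0.003,0.011],[0,0,0]],[-1,[0,-0.003,0.013],[0,0,0]],[-1,[0,-0.003,0.015],[0,0,0]],[-1,[0,-0.003,0.017],[0,0,0]],[-1,[0,-0.003,0.018],[0,0,0]],[-1,[0,-0.003,0.019],[0,0,0]],[-1,[0,-0.003,0.0195],[0,0,0]],[-1,[0,-0.003,0.0195],[0,0,0]]]'
python3 -m pendant '[[-1,[0,0,0.0006],[0,0,0]],[-1,[0,0,0.0012],[0,0,0]],[-1,[0,0,0.0012],[0,0,0]]]'
```

```text
clock: 7.92
tool_pos: [0.4889, 0.1863, 0.0682]
orientation: [180.0, -0.0, -59.3]
force: [-1.1, -1.4, 2.5]
opening: -0.0001
gripper_force: 1.3
clock: 8.17
tool_pos: [0.4889, 0.1863, 0.068]
orientation: [180.0, -0.0, -59.3]
force: [-5.5, -0.9, 13.4]
opening: 0.0004
gripper_force: 6.8
```

```bash
python3 -m pendant '[[-1,[0,0,-0.01],[0,0,0]],[-1,[0,0,-0.035],[0,0,0]],[-1,[0.03,0,-0.035],[0,0,0]],[-1,[0.065,0,-0.035],[0,0,0]],[-1,[0.1,0,-0.035],[0,0,0]],[-1,[0.114,0,-0.03],[0,0,0]],[-1,[0.114,0,-0.022],[0,0,0]],[-1,[0.114,0,-0.022],[0,0,0]],[-1,[0.114,0,-0.022],[0,0,0]]]'
python3 - <<'E'
from h import *
print(rel([.5471,.088,.068],120.7))
E
```

```text
clock: 8.92
tool_pos: [0.5468, 0.0885, 0.0886]
orientation: [179.9, 0.0, -59.3]
force: [-0.2, 0.2, 0.3]
opening: 0.0003
gripper_force: 0.0
(array([ 0.0006, -0.    ,  0.0206]), [array([ 0.0e+00, -1.0e-01,  1.8e+02]), array([ 0.1,  0. , -0. ])])
```

```bash
python3 -m pendant '[[-1,[0,0,0.004],[0,0,0]],[-1,[0,0,0.008],[0,0,0]],[-1,[0,0,0.011],[0,0,0]],[-1,[0,0,0.013],[0,0,0]],[-1,[0,0,0.015],[0,0,0]],[-1,[0,0,0.017],[0,0,0]],[-1,[0,0,0.018],[0,0,0]],[-1,[0,0,0.019],[0,0,0]],[-1,[0,0,0.02],[0,0,0]],[-1,[0,0,0.0205],[0,0,0]]]'
python3 -m pendant '[[-1,[0,0,0.0006],[0,0,0]],[-1,[0,0,0.0012],[0,0,0]],[-1,[0,0,0.0012],[0,0,0]]]'
```

```text
clock: 9.75
tool_pos: [0.5471, 0.0886, 0.0682]
orientation: [180.0, 0.0, -59.3]
force: [-1.6, 0.8, 4.5]
opening: 0.0002
gripper_force: 2.0
clock: 10.0
tool_pos: [0.5472, 0.0886, 0.0681]
orientation: [-180.0, 0.0, -59.3]
force: [-3.9, 0.7, 9.1]
opening: 0.0005
gripper_force: 4.5
```

```bash
python3 -m pendant '[[-1,[0,0,-0.01],[0,0,0]],[-1,[0,0,-0.04],[0,0,0]],[-1,[0,0,-0.08],[0,0,0]],[-1,[0.025,0.027,-0.1],[0,0,0]],[-1,[0.05,0.054,-0.11],[0,0,0]],[-1,[0.075,0.08,-0.12],[0,0,0]],[-1,[0.1,0.107,-0.12],[0,0,0]],[-1,[0.125,0.134,-0.12],[0,0,0]],[-1,[0.15,0.16,-0.12],[0,0,0]],[-1,[0.175,0.187,-0.12],[0,0,0]]]'
python3 -m pendant '[[-1,[0.025,0.027,0],[0,0,0]],[-1,[0.05,0.054,0],[0,0,0]],[-1,[0.065,0.07,0],[0,0,0]],[-1,[0.065,0.07,0],[0,0,0]]]'
python3 - <<'E'
from h import *
T=viewer.snapshot('top')[:,:,::-1];S=viewer.snapshot('side')[:,:,::-1]
cv2.imwrite('pics/t3.png',np.hstack([cv2.resize(i,(400,400),interpolation=cv2.INTER_CUBIC) for i in(T[140:220,335:415],S[220:300,278:358])]))
for n,I,sl in(("top",T,np.s_[120:290,220:345]),("side",S,np.s_[100:220,255:410])):
    d=cv2.absdiff(I,cv2.imread(f'pics/{n}0.png'))[sl];print(n,(d.max(2)>40).sum())
E
```

```text
clock: 10.83
tool_pos: [0.4752, -0.1589, 0.1882]
orientation: [-179.9, -0.0, -59.3]
force: [0.5, -0.6, 0.1]
opening: 0.0007
gripper_force: 0.0
clock: 11.17
tool_pos: [0.4474, -0.2521, 0.1877]
orientation: [180.0, -0.0, -59.5]
force: [0.7, 0.4, 0.3]
opening: 0.0008
gripper_force: 0.0
top 39
side 15
```

View pics/t3.png

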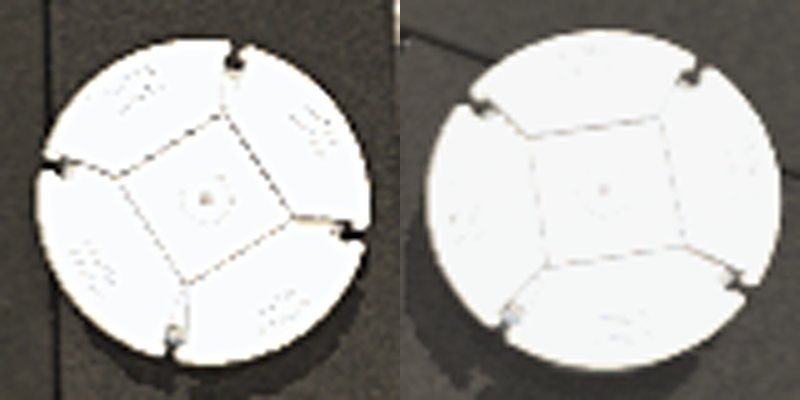

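Both views show the lid evenly white, with a round, level rim (crop columns 37–371, rows 38–365). The button hasn't moved from (206,199), and the bystanders are unchanged. All four sections are flush, so I'll hand in.

```bash
python3 -c "from plant import workorder;print(workorder.close_job())"
```

```text
the job is handed in; nothing more can be done
None
```

I pressed all four lid sections down flush and handed the job in at about 11 s. The final pictures show a level rim, the tub where it was, and the lemon, jar and mug undisturbed.

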